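Load a coverslip holder into the reader stage with the paddle

TASK

Take the loading paddle by its upright grip and, keeping it level, carry the loose coverslip holder lying on its blade to the reader stage without touching the holder with the fingers. Lower the holder onto the two ledges at the stage's open mouth and use the paddle to slide it under the sprung roller until you feel the rubber end stop, and hold it pressed there for a moment, firmly but gently (about 10 N of push, not much more). Then draw the blade out, leaving the holder at the stop, and stand the empty paddle upright on the desk clear of the stage, without disturbing the timer and the bottle.

Things in the scene. Friction and masses are not known exactly. Their poses are not given: they have to be found in the camera images.
- paddle_grip (a point): Loading paddle's grip: blue upright block with white band, 24 (x) x 16 (y) x 52 mm, on a dark foot 70 x 44 x 10 mm that stands by itself. Point: on the block's axis, 36 mm above the foot's underside, 26 mm below the block's top. x points along the blade, z up; take it by its faces across y (16 mm). Loose, 0.35 kg.
- paddle_tip (a point): On top of the paddle's flat steel blade, where the holder's middle rests: 135 mm ahead of the grip's axis and 22 mm below paddle_grip; axes as there. Blade 20 mm wide, 4 mm thick, ends 10 mm ahead of this point. A polished pushing stud, 8 wide (y), 5 thick, 11 mm tall, stands on the blade's midline, its front face 20 mm behind this point. The foot's underside is 14 mm below this point.
- holder_center (a point): Coverslip holder: loose square orange plate 40 (x) x 44 (y) x 8 mm with a round coverslip on top, 35 to 65 g. Point: its centre, half-way up. It starts lying loose on the blade, rear edge 0.5 to 2 mm ahead of the stud, axes along the paddle's, overhanging the blade 12 mm at each side and about 11 mm at the tip. A plain block, symmetric.
- stage: Reader stage: fixed white box 126 x 90 x 69 mm with an aluminium channel on top. Origin: centre of its underside on the desk; x points into the channel (the way to push), z up. Channel side walls: inner faces at y = +-23.5 mm, tops at z = 69 mm, from x = -13 mm inward; flared guides lead in from x = -43 mm.
- stage_mouth (a point): Middle of the channel's open mouth, at ledge height: x = -60, z = 60 mm of the stage; axes as the stage's. Two level ledges (inner edges at y = +-14 mm, outer +-25) run inward from here for 120 mm; the holder rests on them. The gap between them, 28 mm wide, is open 16 mm down, so blade and stud pass along it below and behind the holder.
- stage_roller (a point): Underside of the steel roller (16 mm thick, 52 mm long along y) across the channel: 60 mm in from the mouth, 7 mm above the ledges; axes as the stage's. Sprung, yields upward: the 8 mm holder passes under it with 3 to 6 N of push, slides on with 1 to 2 N of drag and stays where left. Beyond it is the end stop's rubber pad, anywhere 6 to 34 mm inward of this point, not reported; yields 3 N/mm over 4 mm, then hard.
- timer: White bench timer, 64 x 64 x 18 mm, loose bystander near the front edge of the desk; origin: centre of its underside.
- drop_bottle: Small white dropper bottle with red cap, 32 mm across, 64 mm tall, loose bystander behind the work; origin: centre of its underside.

How it is judged:
By the outcome, as a careful person would: the job done as asked, in the order asked, and still so for the second after the job is handed in, with the robot touching nothing.
It also fails if it takes over 70 s, if anything falls off the work surface, if the arm or the gripper's body presses on something with over 40 N, if the wrist force passes 120 N, or if a joint passes its speed limit or range.

ROBOT

A 6-joint arm with a two-finger parallel gripper is mounted at the origin on a cart in front of the work surface, level with it; the furniture and walls round the work are solid. World frame = base frame: x ahead of the robot, y to its left, z up, the work surface at z = 0. Lengths are in mm, angles in rad, forces in N, time in s.
With the tool pointing down it reaches from about 350 to 775 mm from the base axis. Payload 7.3 kg.
Tool frame: the origin (TCP) lies on the centre line of the jaws, within the pads' length; the fingertips stand 22 mm ahead of it and the grasp point (between the pads) lies 3 mm ahead of it; z points along the fingers, y is the direction in which the jaws open and shut (so a half turn about z gives the same grasp; the last joint's range is limited). The gripper opens to 92 mm and grips with 3 to 60 N. Pads are 19 mm wide; open, the fingers measure 130 mm over their backs; the gripper's body (75 mm by 190 mm) begins 47 mm behind the grasp point.
Start: joints at [1.025, 0.342, 1.524, -0, 1.275, -0.146], TCP at [204.335, 483.622, 248.741] pointing down, gripper open.
Joint ranges: [-2.53, 2.53], [-0.77, 2.02], [0.04, 2.7], [-1, 4.14], [0.28, 2.66], [-3.11, 3.11]. Speed limits (rad/s): [2.57, 2.57, 3.14, 3.14, 3.14, 3.14].

INTERFACE

Orientations are given as [roll, pitch, yaw] about the fixed x, y, z axes, in that order (R = Rz(yaw) Ry(pitch) Rx(roll)).
In Python, from plant import bot gives the robot as it stands.
- The arm moves only by the tool play_rows, never from a script. Its argument "moves" is one flat list of numbers, 5 for each row, row after row: the closure in counts, from 0 (fully open) to 255 (shut), then the shift along the tool's x, y, z in mm, then the turn about the tool's z in degrees. A call has 1 to 8 rows; each row is the pose to reach, as a shift and turn from the pose commanded when the call began, along the tool's axes at that moment; what a row does not reach only later rows make up. A row lasts 1/12 s, in which the tool goes at most 41.7 mm and 7.16 degrees, less where a joint would pass 70% of its speed; a pose out of reach is approached as far as the arm can. A call with a gripper value outside its range is refused whole. The fingers move at their own pace and stop on an object; the grip force is fixed at half the most. Time passes only in rows, so rows that repeat a pose let the fingers close. It gives the time, the measured TCP pose, the force and the opening at its end, in the units of the state.
- bot.get_obs(): the state, without advancing time (a new reading comes with each control period).
- bot.capture(name): name is "side" or "top" or "wrist"; returns a dict with "color" (384x512x3 uint8, red, green, blue), "fx", "fy", "cx", "cy" (pixels), "k1" (the pictures are not rectified: a ray, as slopes to the right and down, at radius r is drawn at 1 + k1 r^2 times it, then the intrinsics apply), "world_to_cam" (4x4, takes a point from world to camera coordinates); the wrist camera has in their place "T_tool_cam" (4x4, takes a point from camera to tool coordinates, whose origin is the TCP and whose axes are the flange's). Camera axes: x right, y down, z forward; pixel columns grow to the right and rows downward; lengths in mm; the calibration is good to about 2 mm. A picture is of the moment at which its call begins: read the wrist's pose just before it. There is no depth.
- bot.close_job(): hands the job in, once; it reports no verdict.
The state is a dict: "time": time; "joint_positions": joint angles; "dq": joint speeds; "tau": joint torques, N m; "tool_pos": TCP position; "tcp_rot": TCP orientation; "contact_force": force on the tool from outside, world axes, zero at the start; "moment": the same for the moment, N m; "grip_width": finger opening in mm.
Only numpy, scipy, OpenCV 4.12 (cv2) and the standard library are available. Lean on these libraries where they do the work, as an engineer would, in place of code of your own. Each camera call takes 0.05 s, during which the arm holds its last target.

## Working session

There is one attempt and no reset: what is moved stays moved. The work goes in short steps, Python scripts to look and compute and a tool call to move; the robot and the scene stay as the last step left them, time stands still between calls to the robot, and variables do not carry over. Pictures are saved under pics/ and viewed, and the job is handed in when it is done.

Besides the shell and the picture viewer there is one more tool, called after ">>>" by a JSON object that holds its "fn" and its "kwargs". play_rows: Moves the arm, as the interface text tells. Its arguments: {"type":"object","properties":{"moves":{"type":"array","items":{"type":"number"}}},"required":["moves"]}

```bash
ls -la; mkdir -p pics; python3 - <<'E'
from plant import bot
import cv2,numpy as np
print(bot.get_obs())
for n in ["side","top","wrist"]:
    c=bot.capture(n); cv2.imwrite(f"pics/{n}0.png",c["color"][:,:,::-1])
    print(n,{k:(np.round(v,4).tolist() if hasattr(v,'tolist') else v) for k,v in c.items() if k!="color"})
E
```

```text
total 12
drwxr-xr-x  3 agent agent 4096 Dec  6 06:01 .
drwxr-xr-x 23 root  root  4096 Dec  6 06:01 ..
drwxr-xr-x  2 agent agent 4096 Dec  6 06:01 pics
{'time': 0.0, 'joint_positions': array([ 1.02499373e+00,  3.42695667e-01,  1.52499693e+00,  2.63692883e-06,
        1.27539148e+00, -1.46017688e-01]), 'dq': array([ 0.00046509, -0.000972  , -0.0001909 , -0.00064458, -0.00108878,
        0.00064985]), 'tau': array([ 1.49581316e-03, -4.31244171e+01, -2.44233906e+01,  7.19831348e-02,
        5.55872067e-02, -8.16597230e-05]), 'tool_pos': array([204.13729184, 483.29237694, 248.0659873 ]), 'tcp_rot': array([-3.14011747e+00, -2.19495474e-04,  2.74180682e+00]), 'contact_force': array([-1.14644331, -0.8799999 ,  0.48970379]), 'moment': array([ 0.00488733, -0.01563614, -0.00239414]), 'grip_width': 91.28109577454032}
side {'fx': 395.57343748819767, 'fy': 395.57343748819767, 'cx': 249.72184246631093, 'cy': 189.58509126463517, 'k1': -0.05554829487322268, 'world_to_cam': [[0.9842, -0.1765, -0.0164, -549.587], [-0.1028, -0.4928, -0.8641, 136.5291], [0.1444, 0.8521, -0.5031, 835.105], [0.0, 0.0, 0.0, 1.0]]}
top {'fx': 496.11008122594154, 'fy': 496.11008122594154, 'cx': 253.14611037994285, 'cy': 186.7781549885637, 'k1': -0.10703127151224781, 'world_to_cam': [[0.0254, -0.9996, 0.0111, 21.7427], [-0.9992, -0.0258, -0.0293, 549.7268], [0.0296, -0.0104, -0.9995, 1263.9339], [0.0, 0.0, 0.0, 1.0]]}
wrist {'fx': 281.91525791219243, 'fy': 281.91525791219243, 'cx': 253.81653703847476, 'cy': 192.85619496997361, 'k1': -0.032558785470327534, 'T_tool_cam': [[-0.0002, -0.9549, -0.2968, 81.0586], [1.0, -0.0007, 0.0017, -1.2922], [-0.0019, -0.2968, 0.9549, -136.8521], [0.0, 0.0, 0.0, 1.0]]}
```

View pics/side0.png

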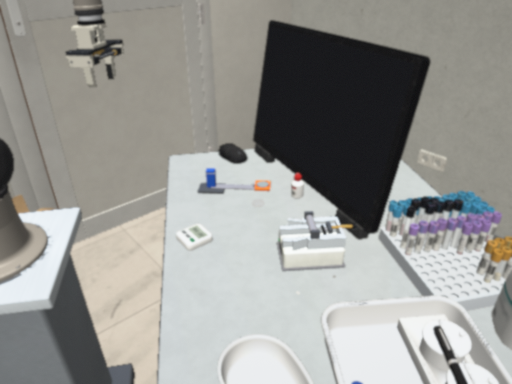

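View pics/top0.png

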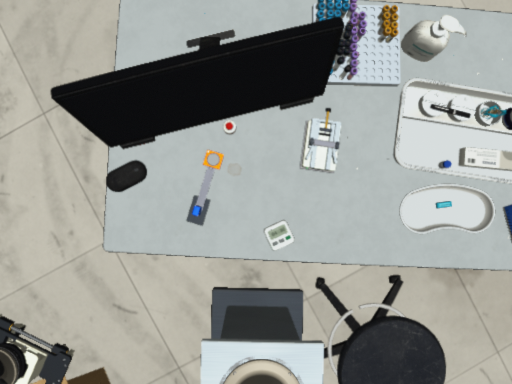

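View pics/wrist0.png

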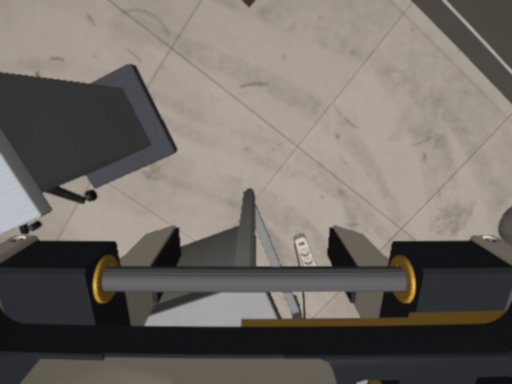

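```bash
cat > h.py <<'E'
import numpy as np, cv2
from plant import bot
def K(c): return np.array([[c["fx"],0,c["cx"]],[0,c["fy"],c["cy"]],[0,0,1.]])
def D(c): return np.array([c["k1"],0,0,0,0.])
def Rrpy(r):
    from scipy.spatial.transform import Rotation as R
    return R.from_euler('xyz',r).as_matrix()
def w2c(c,obs=None):
    if "world_to_cam" in c: return np.array(c["world_to_cam"])
    T=np.eye(4);T[:3,:3]=Rrpy(obs["tcp_rot"]);T[:3,3]=obs["tool_pos"]
    return np.linalg.inv(T@np.array(c["T_tool_cam"]))
def proj(c,P,obs=None):
    M=w2c(c,obs); P=np.atleast_2d(np.asarray(P,float))
    return cv2.projectPoints(P,cv2.Rodrigues(M[:3,:3])[0],M[:3,3],K(c),D(c))[0][:,0]
def unproj(c,uv,z,obs=None):
    M=w2c(c,obs); uv=np.atleast_2d(np.asarray(uv,float))
    s=cv2.undistortPoints(uv[:,None],K(c),D(c))[:,0]
    d=np.c_[s,np.ones(len(s))]@M[:3,:3]; o=-M[:3,:3].T@M[:3,3]
    return o+d*((np.broadcast_to(z,len(s))-o[2])/d[:,2])[:,None]
def crop(c,x0,y0,x1,y1,k,name):
    im=cv2.resize(c["color"][y0:y1,x0:x1,::-1],None,fx=k,fy=k,interpolation=cv2.INTER_CUBIC)
    cv2.imwrite("pics/"+name,im)
E
python3 - <<'E'
from h import *
c=bot.capture("top")
crop(c,180,140,250,230,6,"t1.png"); crop(c,290,100,360,180,7,"t2.png")
c=bot.capture("side")
crop(c,190,160,290,205,8,"s1.png"); crop(c,265,200,365,275,8,"s2.png")
E
```

```text
(no output)
```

View pics/t1.png

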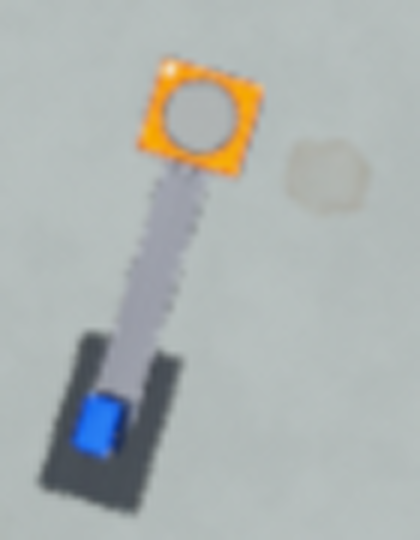

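View pics/t2.png

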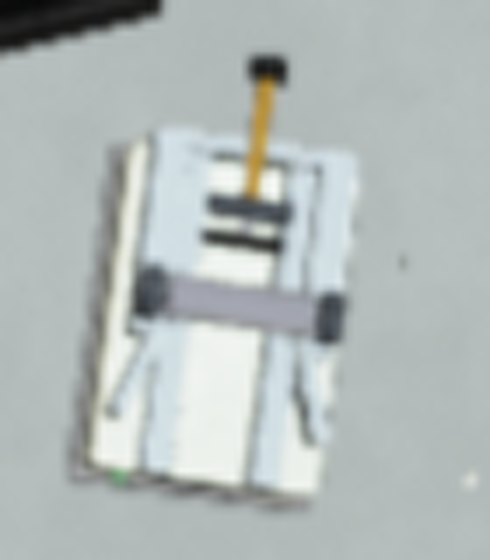

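View pics/s1.png

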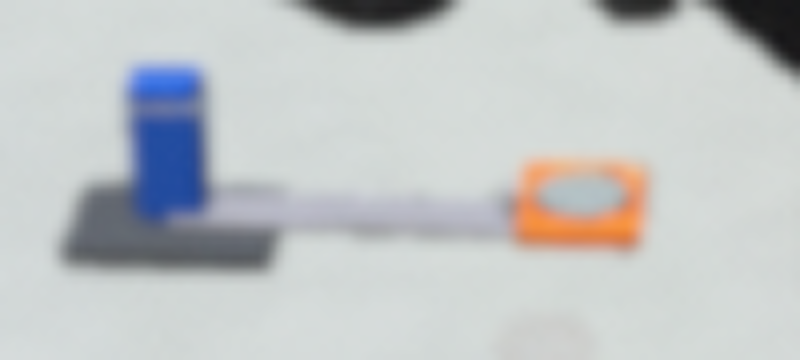

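View pics/s2.png

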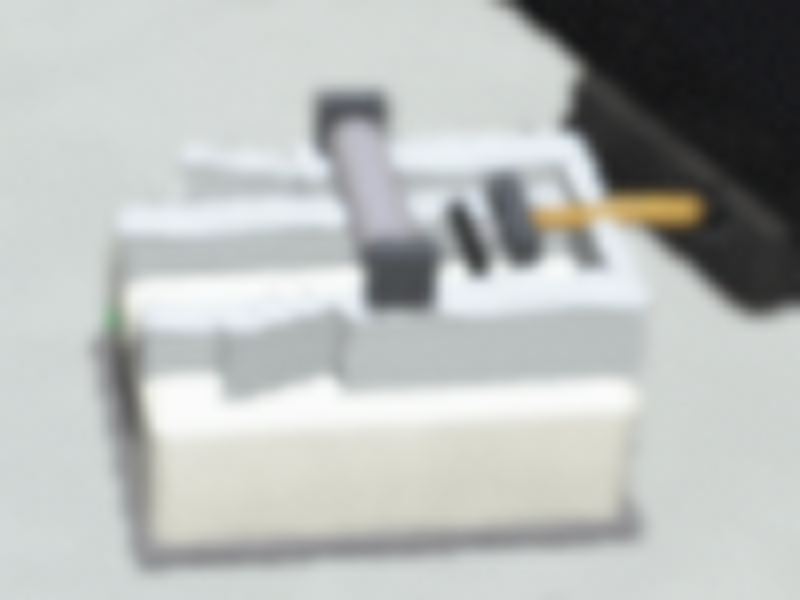

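```bash
python3 - <<'E'
from h import *
c=bot.capture("top")
f=lambda p,k,o: [(p[0]+.5)/k-.5+o[0],(p[1]+.5)/k-.5+o[1]]
o=(180,140)
h=unproj(c,[f(p,6,o) for p in [(168,58),(263,87),(240,175),(137,148)]],22)
print("holder",h.round(1),h.mean(0)); print(np.linalg.norm(np.diff(np.r_[h,h[:1]],axis=0),axis=1))
g=unproj(c,[f((99,425),6,o)],62); print("grip",g)
ft=unproj(c,[f(p,6,o) for p in [(88,332),(184,357),(136,515),(40,487)]],10);print("foot",ft.round(1),ft.mean(0))
d=h.mean(0)-g[0]; print("dist",np.hypot(*d[:2]),np.degrees(np.arctan2(d[1],d[0])))
d=h.mean(0)-ft.mean(0); print("dist foot",np.hypot(*d[:2]),np.degrees(np.arctan2(d[1],d[0])))
o=(290,100)
r=unproj(c,[f(p,7,o) for p in [(150,292),(331,317)]],80);print("roller",r,np.linalg.norm(r[1]-r[0]))
s=unproj(c,[f(p,7,o) for p in [(92,465),(318,496)]],50);print("boxfront",s, np.linalg.norm(s[1]-s[0]))
s=unproj(c,[f(p,7,o) for p in [(158,128),(357,153)]],69);print("chan back",s, np.linalg.norm(s[1]-s[0]))
s=unproj(c,[f(p,7,o) for p in [(180,470),(248,480)]],60);print("ledge inner front",s, np.linalg.norm(s[1]-s[0]))
s=unproj(c,[f(p,7,o) for p in [(240,242)]],66);print("pad?",s)
s=unproj(c,[[279,235],[230,127]],[18,64]);print("timer,bottle",s)
E
```

```text
holder [[641.  154.2  22. ]
 [629.7 113.6  22. ]
 [592.1 122.3  22. ]
 [602.5 166.2  22. ]] [616.32505602 139.06072354  22.        ]
[42.14328068 38.56037932 45.11837275 40.36612045]
grip [[485.81282311 174.78776337  62.        ]]
foot [[524.2 186.   10. ]
 [514.6 144.7  10. ]
 [446.8 163.3  10. ]
 [457.7 204.6  10. ]] [485.8320672 174.6600852  10.       ]
dist 135.3139472239557 -15.309366388249996
dist foot 135.2617265993035 -15.259354412144582
roller [[ 661.21802531 -101.38564215   80.        ]
 [ 654.34641296 -164.89412035   80.        ]] 63.8791504262083
boxfront [[ 602.62092309  -85.71481015   50.        ]
 [ 593.77670033 -166.75179157   50.        ]] 81.51817363358724
chan back [[ 720.67603289 -104.48171018   69.        ]
 [ 714.03059152 -175.13584978   69.        ]] 70.9659730687572
ledge inner front [[ 600.96080079 -115.80436396   60.        ]
 [ 598.08534183 -139.99875197   60.        ]] 24.364660376213028
pad? [[ 681.60799698 -134.6421112    66.        ]]
timer,bottle [[427.8446166  -32.87536954  18.        ]
 [693.07736926  97.12316841  64.        ]]
```

```bash
cat >> h.py <<'E'
def rel(target,yaw=None):
    o=bot.get_obs(); R=Rrpy(o["tcp_rot"]); d=R.T@(np.array(target)-o["tool_pos"])
    s="t %.2f pos %s yaw %.2f tilt(r,p) %.2f %.2f F %s w %.1f | shift %s"%(o["time"],o["tool_pos"].round(1),np.degrees(o["tcp_rot"][2]),np.degrees(abs(o["tcp_rot"][0])-np.pi),np.degrees(o["tcp_rot"][1]),o["contact_force"].round(1),o["grip_width"],d.round(1))
    if yaw is not None: s+=" turn %.2f"%(-((yaw-np.degrees(o["tcp_rot"][2])+180)%360-180))
    print(s); return d
E
python3 -c "
from h import *
rel([485.8,174.7,160],-15.3)"
```

```text
t 0.30 pos [204.3 483.5 248.5] yaw 157.09 tilt(r,p) -0.02 -0.00 F [-0.6  0.9  0.5] w 91.6 | shift [-379.5 -174.9   88.6] turn 172.39
```

>>> {"fn": "play_rows", "kwargs": {"moves": [0,-42,-20,11,7,0,-77,-36,20,14,0,-112,-52,28,21,0,-147,-68,36,28,0,-182,-84,44,35,0,-217,-100,52,42,0,-252,-116,60,49,0,-287,-132,68,56]}}

```text
time: 0.97
tool_pos: [418.3, 248.7, 180.5]
tcp_rot: [3.141, -0.0, 1.758]
contact_force: [0.8, 0.5, -0.4]
grip_width: 91.6
```

```bash
python3 -c "
from h import *
rel([485.8,174.7,160],-15.3)"
```

```text
t 0.97 pos [418.3 248.7 180.5] yaw 100.74 tilt(r,p) -0.02 -0.01 F [ 0.8  0.5 -0.4] w 91.6 | shift [-85.3  52.5  20.5] turn 116.04
```

>>> {"fn": "play_rows", "kwargs": {"moves": [0,-20,12,4,7.1,0,-40,24,8,14.2,0,-55,33,13,21.3,0,-65,40,16,28.4,0,-75,47,18,35.5,0,-82,51,20,42.6,0,-85,52,20,49.7,0,-85,52,20,56.8]}}

```text
time: 1.63
tool_pos: [485.2, 176.1, 160.4]
tcp_rot: [-3.142, 0.0, 0.766]
contact_force: [-0.9, -0.2, -0.2]
grip_width: 91.6
```

>>> {"fn": "play_rows", "kwargs": {"moves": [0,0,0,0,7.1,0,0,0,0,14.2,0,0,0,0,21.3,0,0,0,0,28.4,0,0,0,0,35.5,0,0,0,0,42.6,0,0,0,0,49.7,0,0,0,0,56.8]}}

```text
time: 2.3
tool_pos: [484.7, 176.9, 160.7]
tcp_rot: [-3.142, 0.0, -0.224]
contact_force: [0.0, 0.1, -0.0]
grip_width: 91.6
```

```bash
python3 -c "
from h import *
rel([485.8,174.7,160],-15.3)"
```

```text
t 2.30 pos [484.7 176.9 160.7] yaw -12.86 tilt(r,p) -0.00 0.00 F [ 0.   0.1 -0. ] w 91.6 | shift [1.6 1.9 0.7] turn 2.44
```

>>> {"fn": "play_rows", "kwargs": {"moves": [0,1.6,1.9,0.7,2.4,0,1.6,1.9,0.7,2.4,0,1.6,1.9,0.7,2.4]}}

```text
time: 2.55
tool_pos: [485.9, 174.7, 160.0]
tcp_rot: [-3.142, 0.0, -0.259]
contact_force: [0.2, -0.1, -0.2]
grip_width: 91.9
```

```bash
python3 - <<'E'
from h import *
rel([485.8,174.7,160],-15.3)
o=bot.get_obs(); c=bot.capture("wrist"); cv2.imwrite("pics/w1.png",c["color"][:,:,::-1])
print(proj(c,[[485.8,174.7,62],[616.3,139.1,22]],o))
E
```

```text
t 2.55 pos [485.9 174.7 160. ] yaw -14.82 tilt(r,p) -0.01 0.00 F [ 0.2 -0.1 -0.2] w 91.9 | shift [-0.1  0.  -0. ] turn 0.48
[[252.98506909 200.46080557]
 [254.22308889  40.43429271]]
```

View pics/w1.png

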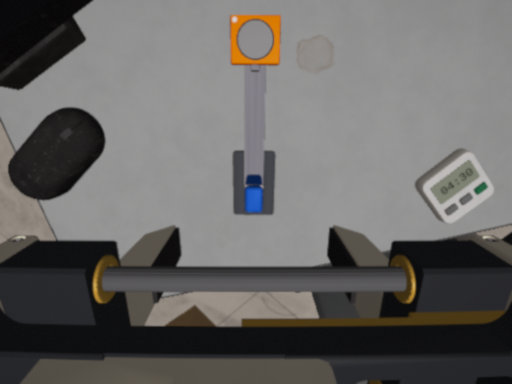

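```bash
python3 - <<'E'
from h import *
o=bot.get_obs(); c=bot.capture("wrist"); crop(c,215,5,295,105,6,"w2.png"); crop(c,215,140,295,225,7,"w3.png")
E
```

```text
(no output)
```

View pics/w2.png

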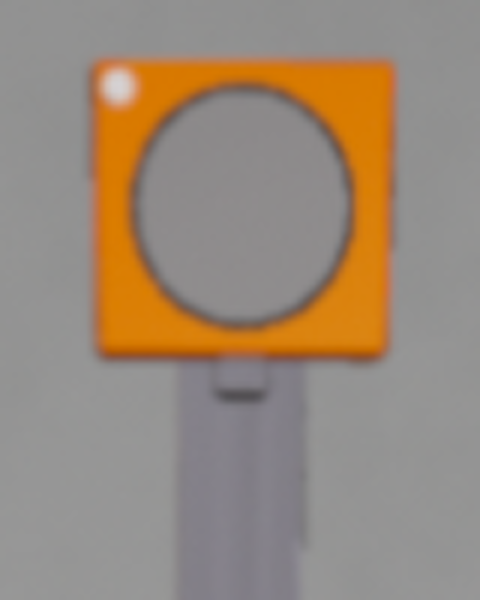

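View pics/w3.png

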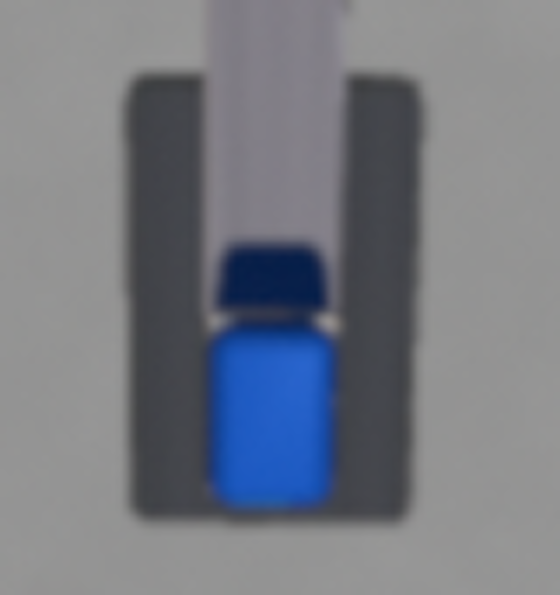

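```bash
python3 - <<'E'
from h import *
rel([485.8,174.7,160],-15.3)
o=bot.get_obs(); c=bot.capture("wrist")
f=lambda p,k,o: [(p[0]+.5)/k-.5+o[0],(p[1]+.5)/k-.5+o[1]]
P=unproj(c,[f((240.5,450),6,(215,5)),f((276,100),7,(215,140)),f((243,205),6,(215,5)),f((271.5,415),7,(215,140)),f((275,298),7,(215,140))],[14,14,22,62,10],o)
print(P); a=lambda d:np.degrees(np.arctan2(d[1],d[0]))
print(a(P[0]-P[1]),a(P[2]-P[3]),np.linalg.norm((P[2]-P[3])[:2]),a(P[2]-P[4]))
E
```

```text
t 2.65 pos [485.8 174.7 160. ] yaw -14.83 tilt(r,p) -0.01 0.00 F [ 0.7 -0.2  0.5] w 92.4 | shift [-0.   0.1  0. ] turn 0.47
[[585.37156908 146.88601224  14.        ]
 [517.71294421 165.44091073  14.        ]
 [617.38805637 138.06153305  22.        ]
 [487.11177987 174.0586769   62.        ]
 [488.18778461 173.41632439  10.        ]]
-15.33591546155007 -15.44621489565667 135.15806518080703 -15.303959369998418
```

>>> {"fn": "play_rows", "kwargs": {"moves": [0,0.6,0.3,25,0.5,0,0.6,0.3,50,0.5,0,0.6,0.3,75,0.5,0,0.6,0.3,95,0.5,0,0.6,0.3,110,0.5,0,0.6,0.3,118,0.5,0,0.6,0.3,121,0.5,0,0.6,0.3,121,0.5]}}

```text
time: 3.37
tool_pos: [486.3, 174.3, 38.8]
tcp_rot: [3.141, 0.001, -0.269]
contact_force: [0.6, -0.8, 1.1]
grip_width: 91.5
```

```bash
python3 - <<'E'
from h import *
rel([486.5,174.4,39],-15.35)
o=bot.get_obs(); c=bot.capture("wrist"); cv2.imwrite("pics/w4.png",c["color"][:,:,::-1])
E
```

```text
t 3.37 pos [486.3 174.3  38.8] yaw -15.39 tilt(r,p) -0.01 0.03 F [ 0.6 -0.8  1.1] w 91.5 | shift [ 0.2 -0.2 -0.2] turn -0.04
```

View pics/w4.png

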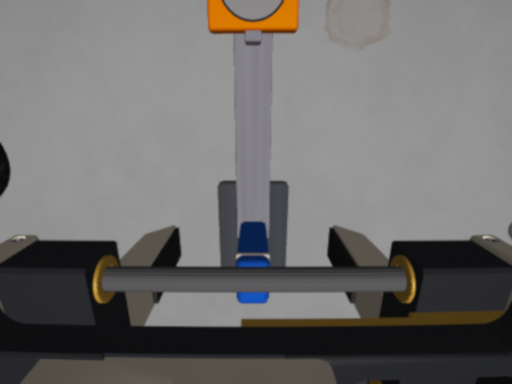

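>>> {"fn": "play_rows", "kwargs": {"moves": [60,0,0,0,0,100,0,0,0,0,140,0,0,0,0,165,0,0,0,0,180,0,0,0,0,190,0,0,0,0,200,0,0,0,0,210,0,0,0,0]}}

```text
time: 4.08
tool_pos: [486.4, 174.3, 39.0]
tcp_rot: [-3.142, -0.0, -0.269]
contact_force: [-0.2, -0.7, -0.0]
grip_width: 43.2
```

>>> {"fn": "play_rows", "kwargs": {"moves": [220,0,0,0,0,235,0,0,0,0,255,0,0,0,0,255,0,0,0,0,255,0,0,0,0]}}

```text
time: 4.5
tool_pos: [486.4, 174.4, 39.0]
tcp_rot: [-3.141, -0.0, -0.269]
contact_force: [-0.3, 0.9, -1.2]
grip_width: 16.0
```

```bash
python3 - <<'E'
from h import *
rel([486.5,174.4,39],-15.35)
o=bot.get_obs(); c=bot.capture("wrist"); cv2.imwrite("pics/w5.png",c["color"][:,:,::-1])
E
```

```text
t 4.50 pos [486.4 174.4  39. ] yaw -15.41 tilt(r,p) -0.01 -0.00 F [-0.3  0.9 -1.2] w 16.0 | shift [ 0.1 -0.1  0. ] turn -0.06
```

View pics/w5.png

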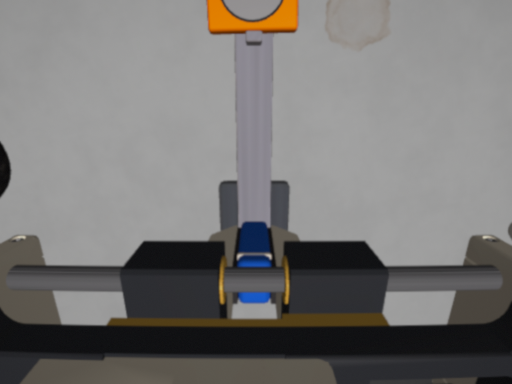

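>>> {"fn": "play_rows", "kwargs": {"moves": [255,0,0,-1,0,255,0,0,-3,0,255,0,0,-6,0,255,0,0,-10,0,255,0,0,-15,0,255,0,0,-21,0,255,0,0,-28,0,255,0,0,-35,0]}}

```text
time: 5.22
tool_pos: [486.4, 174.3, 74.9]
tcp_rot: [-3.141, -0.0, -0.269]
contact_force: [0.1, 0.2, -3.5]
grip_width: 15.7
```

>>> {"fn": "play_rows", "kwargs": {"moves": [255,0,0,-8,0,255,0,0,-16,0,255,0,0,-23,0,255,0,0,-29,0,255,0,0,-34,0,255,0,0,-38,0,255,0,0,-40,0,255,0,0,-40,0]}}

```text
time: 5.88
tool_pos: [486.5, 174.3, 114.4]
tcp_rot: [-3.141, -0.001, -0.269]
contact_force: [0.0, -0.2, -4.9]
grip_width: 15.9
```

```bash
python3 - <<'E'
from h import *
rel([486.5,174.4,39],-15.35)
o=bot.get_obs(); c=bot.capture("wrist"); cv2.imwrite("pics/w6.png",c["color"][:,:,::-1])
c=bot.capture("side"); crop(c,180,130,380,280,4,"s6.png")
# stage target
E
```

```text
t 5.88 pos [486.5 174.3 114.4] yaw -15.41 tilt(r,p) -0.02 -0.03 F [ 0.  -0.2 -4.9] w 15.9 | shift [-0.1 -0.  75.4] turn -0.06
```

View pics/w6.png

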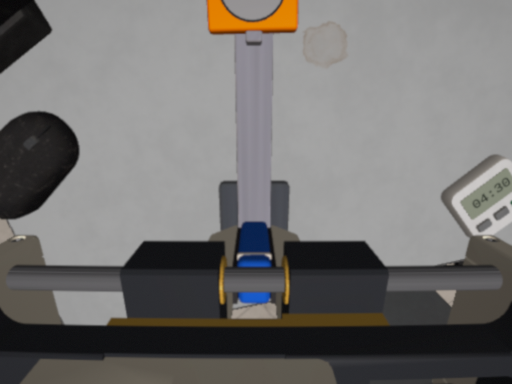

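View pics/s6.png

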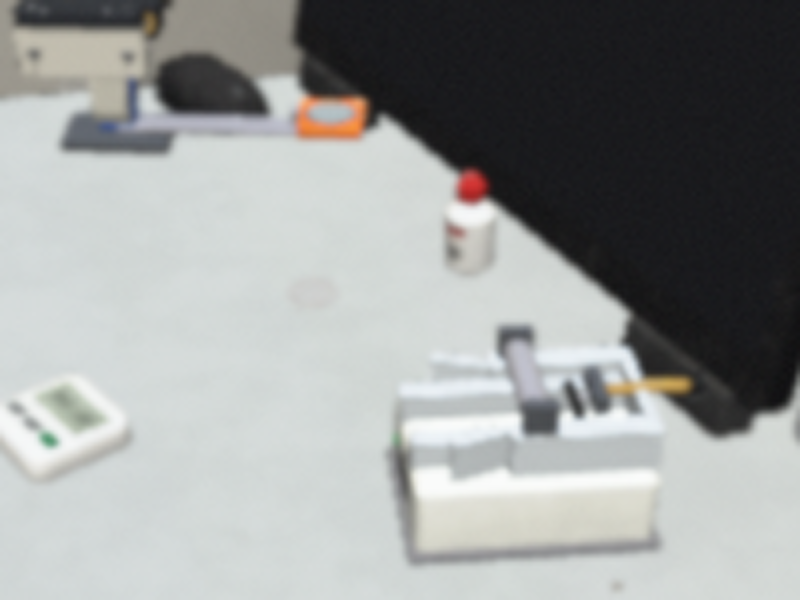

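>>> {"fn": "play_rows", "kwargs": {"moves": [255,0.4,2,0,0,255,1.3,5.9,0,0,255,2.6,11.7,0,0,255,4.3,19.5,0,0,255,6.4,29.3,0,0,255,9,41,0,0,255,12,54.7,0,0,255,15,68.4,0,0]}}

```text
time: 6.65
tool_pos: [482.5, 102.8, 114.0]
tcp_rot: [3.141, -0.0, -0.269]
contact_force: [0.5, 0.8, -3.2]
grip_width: 15.9
```

>>> {"fn": "play_rows", "kwargs": {"moves": [255,3,13.7,0,0,255,6,27.4,0,0,255,9,41.1,0,0,255,12,54.8,0,0,255,15,68.5,0,0,255,18,82.2,0,0,255,21,95.9,0,0,255,24,109.6,0,0]}}

```text
time: 7.32
tool_pos: [476.3, -9.5, 114.1]
tcp_rot: [3.141, -0.0, -0.27]
contact_force: [-0.4, 0.1, -3.9]
grip_width: 16.0
```

>>> {"fn": "play_rows", "kwargs": {"moves": [255,3,13.7,0,0,255,6,27.4,0,0,255,9,41,0,0,255,11.5,52.8,0,0,255,13.7,62.6,0,0,255,15.4,70.4,0,0,255,16.7,76.2,0,0,255,17.5,80.2,0,0]}}

```text
time: 7.98
tool_pos: [472.2, -90.4, 114.0]
tcp_rot: [-3.141, -0.0, -0.269]
contact_force: [0.2, 0.9, -3.4]
grip_width: 15.9
```

```bash
python3 - <<'E'
from h import *
rel([471,-114,114],-6)
E
```

```text
t 7.98 pos [472.2 -90.4 114. ] yaw -15.43 tilt(r,p) -0.01 -0.01 F [ 0.2  0.9 -3.4] w 15.9 | shift [ 5.1 23.1  0. ] turn -9.43
```

>>> {"fn": "play_rows", "kwargs": {"moves": [255,0.9,4,0,-0.5,255,1.8,8,0,-1.5,255,2.7,12,0,-3,255,3.5,16,0,-4.7,255,4.2,19,0,-6.4,255,4.7,21.2,0,-7.9,255,5,22.5,0,-8.9,255,5.1,23.1,0,-9.4]}}

```text
time: 8.65
tool_pos: [471.1, -113.2, 114.0]
tcp_rot: [-3.141, -0.0, -0.103]
contact_force: [0.6, -0.1, -3.3]
grip_width: 16.3
```

>>> {"fn": "play_rows", "kwargs": {"moves": [255,0,0,0,0,255,0,0,0,0]}}

```text
time: 8.82
tool_pos: [471.0, -113.1, 114.0]
tcp_rot: [-3.141, 0.0, -0.105]
contact_force: [-0.4, 0.6, -4.1]
grip_width: 15.9
```

```bash
python3 - <<'E'
from h import *
rel([471,-114,114],-6)
o=bot.get_obs(); c=bot.capture("wrist"); cv2.imwrite("pics/w7.png",c["color"][:,:,::-1])
c=bot.capture("top"); crop(c,280,110,360,240,6,"t7.png");crop(c,290,110,350,170,9,"t7b.png")
c=bot.capture("side"); crop(c,220,160,370,280,5,"s7.png")
E
```

```text
t 8.82 pos [ 471.  -113.1  114. ] yaw -6.01 tilt(r,p) -0.01 0.00 F [-0.4  0.6 -4.1] w 15.9 | shift [ 0.1  0.9 -0. ] turn -0.01
```

View pics/w7.png

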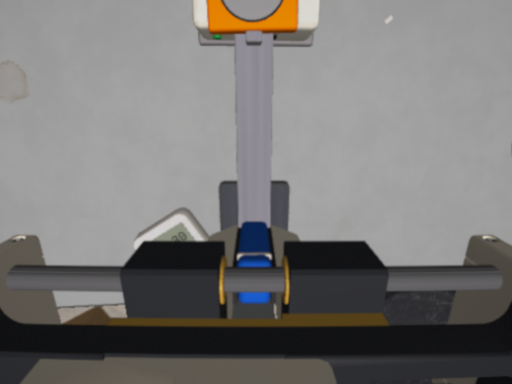

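View pics/t7b.png

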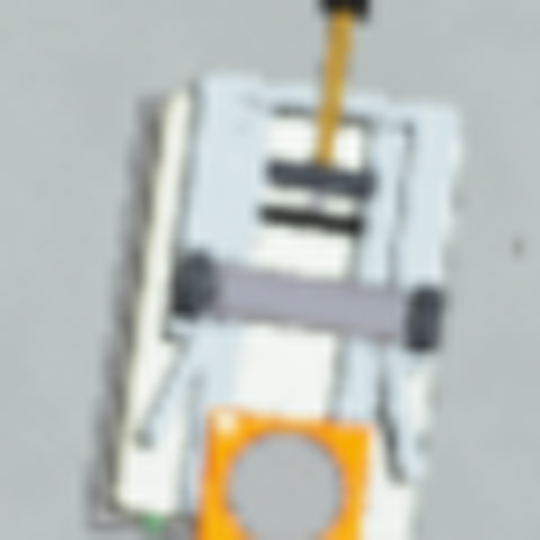

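View pics/s7.png

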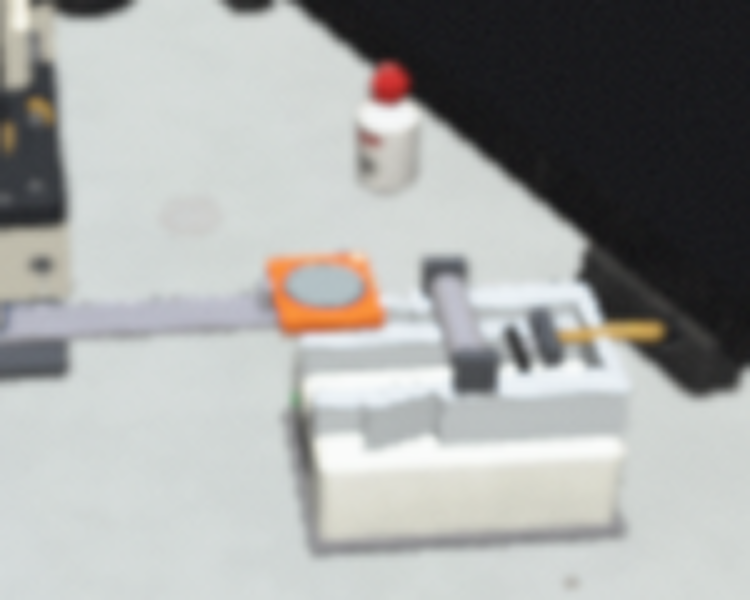

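```bash
python3 - <<'E'
from h import *
o=bot.get_obs(); c=bot.capture("wrist"); crop(c,185,0,330,60,5,"w8.png")
np.save("c8.npy",c["color"])
E
```

```text
(no output)
```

View pics/w8.png

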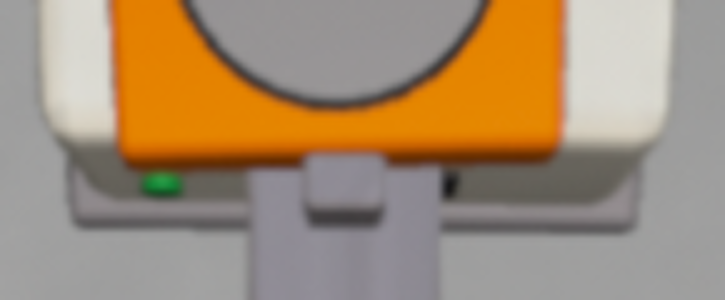

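```bash
python3 - <<'E'
from h import *
o=bot.get_obs(); c=bot.capture("wrist")
f=lambda p: [(p[0]+.5)/5-.5+185,(p[1]+.5)/5-.5]
L=["plateL","plateR","boxL","boxR","holdL","holdR","bladeL","bladeR","studL","studR"]
pts=[(72,226),(636,232),(42,60),(671,60),(120,160),(557,160),(250,250),(440,250),(306,155),(384,155)]
z0=114-3-36
z=[0,0,55,55,z0+14+4,z0+22,z0+14,z0+14,z0+25,z0+25]
P=unproj(c,[f(p) for p in pts],z,o)
R=Rrpy(o["tcp_rot"])
Q=(P-o["tool_pos"])@R
S=np.array([657.8,-133.5,0]);a=np.radians(-6.0);u=np.array([np.cos(a),np.sin(a),0]);v=np.array([-u[1],u[0],0])
for n,p,q in zip(L,P,Q): print(n,p.round(1),"tool",q.round(1),"stage",((p-S)@u).round(1),((p-S)@v).round(1))
d=P[0]-P[1];print(np.degrees(np.arctan2(d[1],d[0]))-90)
E
```

```text
plateL [602.1 -83.    0. ] tool [127.2 -43.7 114. ] stage -60.7 44.4
plateR [ 591.6 -173.6    0. ] tool [126.3  47.6 114. ] stage -61.6 -46.8
boxL [609.6 -90.9  55. ] tool [135.5 -36.6  59. ] stage -52.4 37.4
boxR [ 601.5 -167.7   55. ] tool [135.5  40.7  59. ] stage -52.4 -39.9
holdL [ 588.3 -103.4   93. ] tool [115.6 -21.9  21. ] stage -72.3 22.7
holdR [ 582.8 -146.5   97. ] tool [114.7  21.5  17. ] stage -73.2 -20.8
bladeL [ 579.3 -115.2   89. ] tool [107.9  -9.3  25. ] stage -80.0 10.0
bladeR [ 577.2 -135.    89. ] tool [107.9  10.6  25. ] stage -80.0 -9.9
studL [ 585.1 -122.1  100. ] tool [114.4  -3.   14. ] stage -73.5 3.8
studR [ 584.3 -129.5  100. ] tool [114.4   4.5  14. ] stage -73.5 -3.7
-6.584310074119543
```

```bash
python3 - <<'E'
from h import *
o=bot.get_obs(); c=bot.capture("top")
im=c["color"].astype(int)
m=((im[...,0]>180)&(im[...,1]>80)&(im[...,1]<190)&(im[...,2]<110)).astype(np.uint8); m[:,:290]=0;m[:,350:]=0;m[:130]=0
n,l,st,ce=cv2.connectedComponentsWithStats(m); k=1+np.argmax(st[1:,4]); 
cn=cv2.findContours((l==k).astype(np.uint8),cv2.RETR_EXTERNAL,cv2.CHAIN_APPROX_NONE)[0][0]
r=cv2.minAreaRect(cn); print(r)
b=unproj(c,cv2.boxPoints(r),97);print(b.round(1),b.mean(0))
R=Rrpy(o["tcp_rot"]); print("kin holder",o["tool_pos"]+R@[135,0.7,0])
f=lambda p: [(p[0]+.5)/9-.5+290,(p[1]+.5)/9-.5+110]
a=lambda d:np.degrees(np.arctan2(d[1],d[0]))-90
for nm,p,z in [("caps",[(193,285),(426,318)],78),("bar1",[(262,213),(360,225)],67),("bar2",[(270,172),(374,184)],67),("holderfront",[(208,411),(369,432)],97)]:
    P=unproj(c,[f(q) for q in p],z); print(nm,P.round(1),P.mean(0).round(1),a(P[0]-P[1]).round(2))
crop(c,300,115,345,165,12,"t9.png")
E
```

```text
((321.0594177246094, 164.40594482421875), (17.51265525817871, 16.11960220336914), 5.710593223571777)
[[ 586.4 -102.1   97. ]
 [ 625.  -105.1   97. ]
 [ 622.  -147.2   97. ]
 [ 583.3 -144.1   97. ]] [ 604.18062627 -124.61319964   97.        ]
kin holder [ 605.2084418  -128.00058718  114.01511255]
caps [[ 661.6 -101.6   78. ]
 [ 654.5 -165.3   78. ]] [ 658.1 -133.5   78. ] -6.37
bar1 [[ 683.4 -121.6   67. ]
 [ 680.9 -148.6   67. ]] [ 682.1 -135.1   67. ] -5.26
bar2 [[ 694.7 -123.6   67. ]
 [ 692.3 -152.3   67. ]] [ 693.5 -137.9   67. ] -4.83
holderfront [[ 625.7 -103.9   97. ]
 [ 621.3 -147.2   97. ]] [ 623.5 -125.6   97. ] -5.8
```

View pics/t9.png

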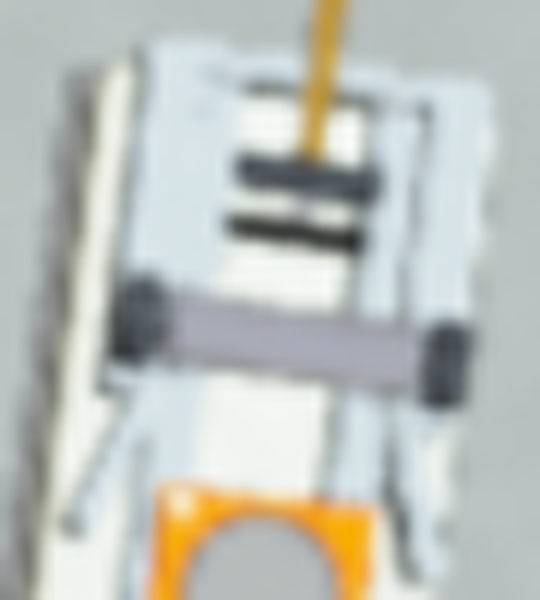

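>>> {"fn": "play_rows", "kwargs": {"moves": [255,0.5,0,0,0.1,255,1.5,0.1,0,0.2,255,3,0.1,0,0.3,255,4.5,0.2,1,0.4,255,6,0.2,3,0.5,255,7,0.2,6,0.5,255,7.7,0.2,9,0.5,255,8,0.2,11,0.5]}}

```text
time: 9.78
tool_pos: [478.9, -114.2, 102.4]
tcp_rot: [-3.141, 0.001, -0.114]
contact_force: [0.2, -0.4, -3.7]
grip_width: 15.7
```

>>> {"fn": "play_rows", "kwargs": {"moves": [255,0,0,1,0,255,0,0,1,0,255,0,0,1,0]}}

```text
time: 10.03
tool_pos: [478.9, -114.3, 101.9]
tcp_rot: [-3.141, 0.0, -0.114]
contact_force: [-0.3, 0.5, -3.4]
grip_width: 16.2
```

```bash
python3 - <<'E'
from h import *
rel([479.5,-115.2,87],-6.5)
o=bot.get_obs(); c=bot.capture("wrist"); crop(c,185,0,330,60,5,"w10.png")
c=bot.capture("top"); crop(c,295,115,350,175,10,"t10.png")
c=bot.capture("side"); crop(c,260,190,360,280,8,"s10.png")
E
```

```text
t 10.03 pos [ 478.9 -114.3  101.9] yaw -6.51 tilt(r,p) -0.01 0.01 F [-0.3  0.5 -3.4] w 16.2 | shift [ 0.7  0.9 14.9] turn -0.01
```

View pics/w10.png

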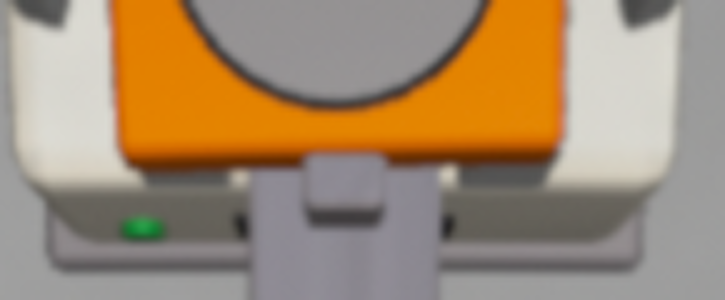

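View pics/t10.png

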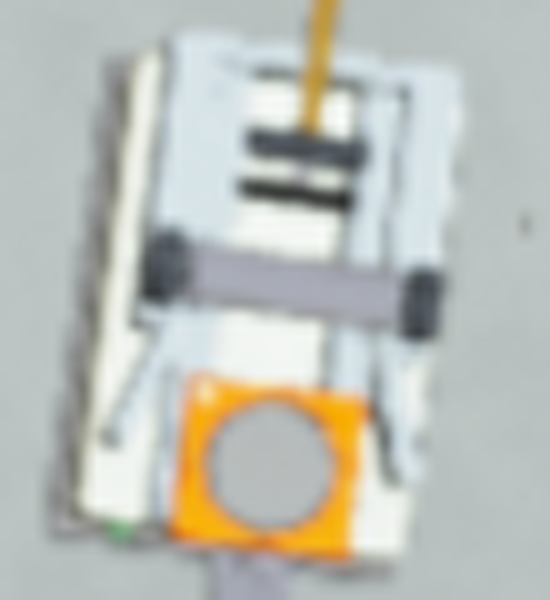

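View pics/s10.png

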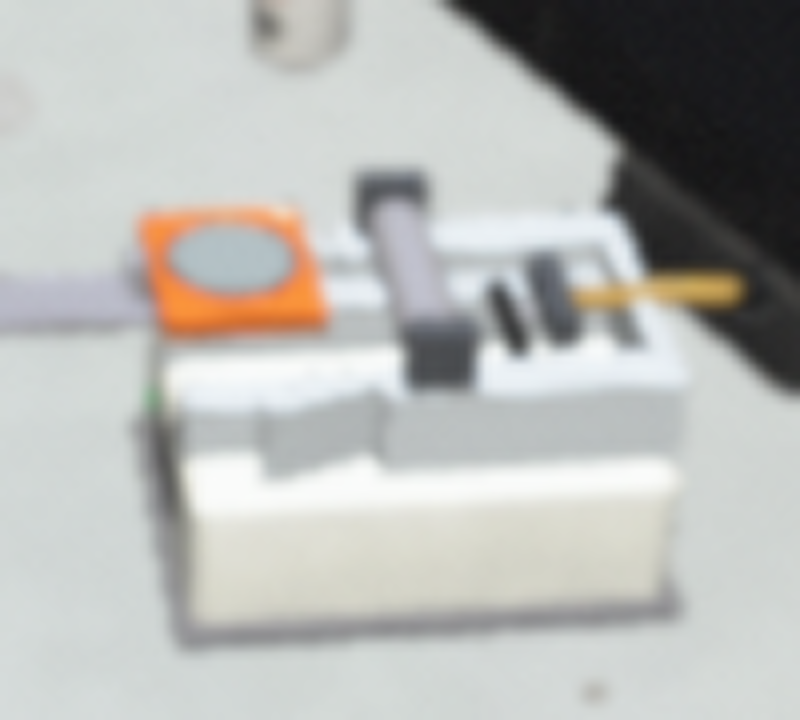

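>>> {"fn": "play_rows", "kwargs": {"moves": [255,0,0,1,0,255,0,0,3,0,255,0,0,6,0,255,0,0,9,0,255,0,0,12,0,255,0,0,14,0,255,0,0,15,0,255,0,0,15,0]}}

```text
time: 10.85
tool_pos: [478.8, -114.2, 86.7]
tcp_rot: [-3.141, 0.001, -0.114]
contact_force: [0.8, -0.2, -4.2]
grip_width: 16.0
```

```bash
python3 - <<'E'
from h import *
rel([479.5,-115.2,87],-6.5)
o=bot.get_obs(); c=bot.capture("wrist"); crop(c,185,0,330,60,5,"w11.png")
c=bot.capture("top"); crop(c,295,115,350,175,10,"t11.png")
E
```

```text
t 10.85 pos [ 478.8 -114.2   86.7] yaw -6.51 tilt(r,p) -0.02 0.03 F [ 0.8 -0.2 -4.2] w 16.0 | shift [ 0.8  0.9 -0.3] turn -0.01
```

View pics/w11.png

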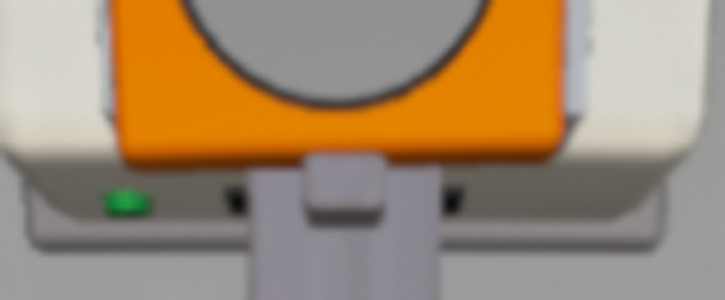

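View pics/t11.png

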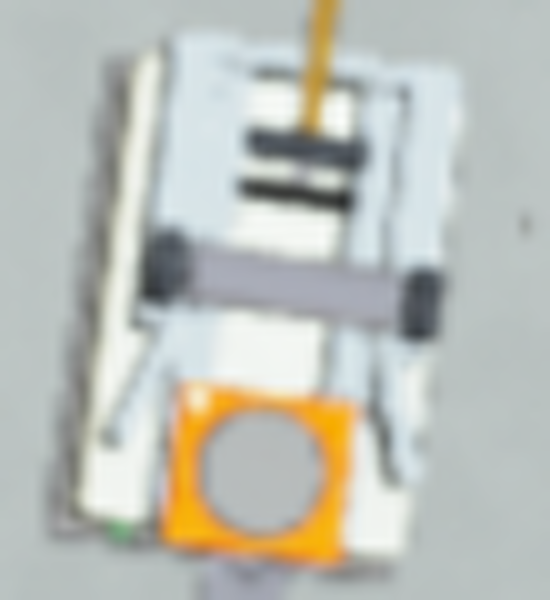

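>>> {"fn": "play_rows", "kwargs": {"moves": [255,0,0,0.5,0,255,0,0,1.3,0,255,0,0,2.3,0,255,0,0,3.3,0,255,0,0,4.5,0,255,0,0,5.7,0,255,0,0,6.5,0,255,0,0,6.7,0]}}

```text
time: 11.62
tool_pos: [478.9, -114.3, 80.1]
tcp_rot: [-3.141, 0.0, -0.114]
contact_force: [0.3, -0.2, -3.7]
grip_width: 16.0
```

```bash
python3 - <<'E'
from h import *
rel([479.5,-115.2,80],-6.5)
o=bot.get_obs(); c=bot.capture("wrist"); crop(c,185,0,330,60,5,"w12.png")
c=bot.capture("side"); crop(c,260,190,360,280,8,"s12.png")
E
```

```text
t 11.62 pos [ 478.9 -114.3   80.1] yaw -6.51 tilt(r,p) -0.01 0.01 F [ 0.3 -0.2 -3.7] w 16.0 | shift [0.7 0.8 0.1] turn -0.01
```

View pics/w12.png

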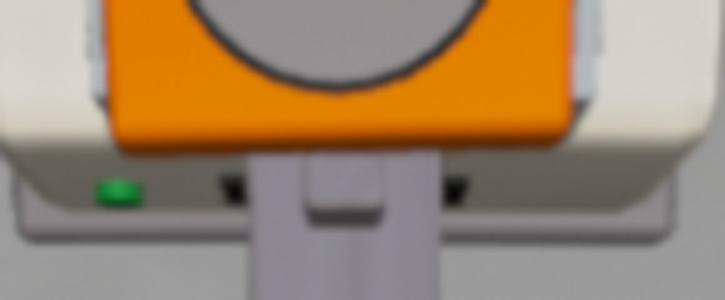

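View pics/s12.png

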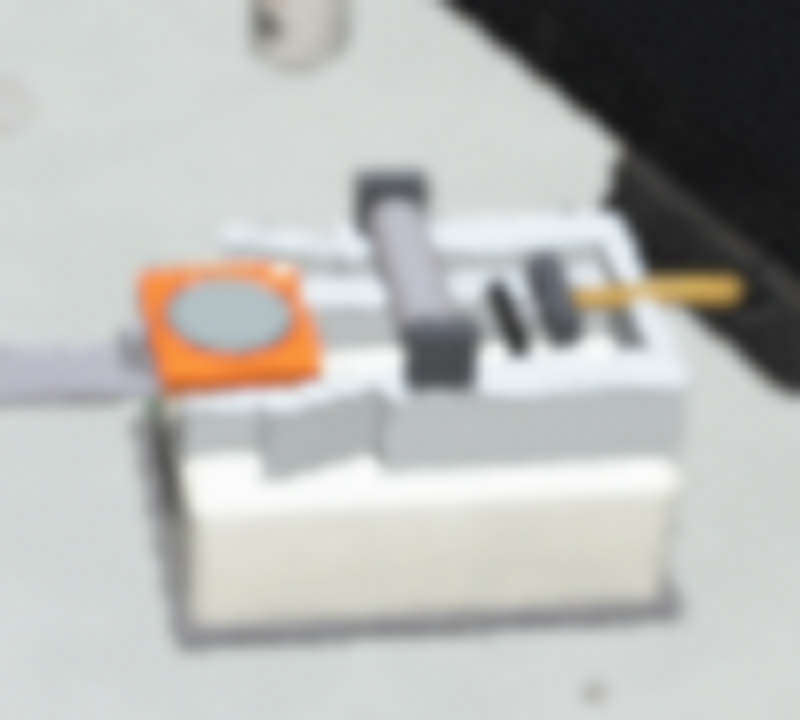

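>>> {"fn": "play_rows", "kwargs": {"moves": [255,1,0,0,0,255,3,0,0,0,255,5,0,0,0,255,7,0,0,0,255,9,0,0,0,255,11,0,0,0,255,13,0,0,0,255,15,0,0,0]}}

```text
time: 12.38
tool_pos: [494.1, -116.0, 80.3]
tcp_rot: [-3.142, -0.0, -0.114]
contact_force: [-0.3, 0.3, -2.8]
grip_width: 15.6
```

```bash
cat >> h.py <<'E'
def push():
    o=bot.get_obs(); a=np.radians(-6.5);u=np.array([np.cos(a),np.sin(a)]);v=np.array([-u[1],u[0]])
    d=o["tool_pos"][:2]-[659.3,-135.7]
    print("t %.2f s %.2f lat %.2f  Fu %.2f Fv %.2f Fz %.2f z %.2f yaw %.2f w %.1f pitch %.2f M %s"%(o["time"],d@u,d@v,o["contact_force"][:2]@u,o["contact_force"][:2]@v,o["contact_force"][2],o["tool_pos"][2],np.degrees(o["tcp_rot"][2]),o["grip_width"],np.degrees(o["tcp_rot"][1]),o["moment"].round(2)))
    return o
E
python3 - <<'E'
from h import *
o=push()
c=bot.capture("wrist"); crop(c,185,0,330,60,5,"w13.png")
c=bot.capture("side"); crop(c,260,190,360,280,8,"s13.png")
E
```

```text
t 12.38 s -166.37 lat 0.83  Fu -0.35 Fv 0.29 Fz -2.82 z 80.33 yaw -6.51 w 15.6 pitch -0.01 M [-0.01  0.26  0.01]
```

View pics/w13.png

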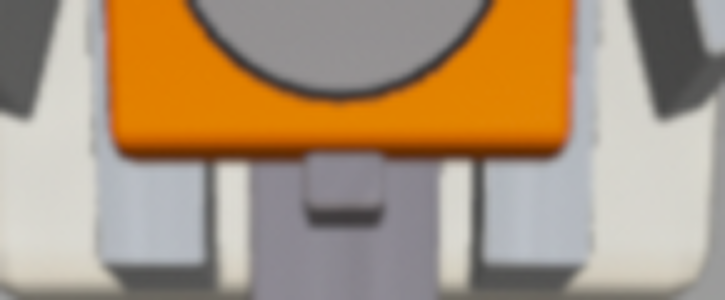

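View pics/s13.png

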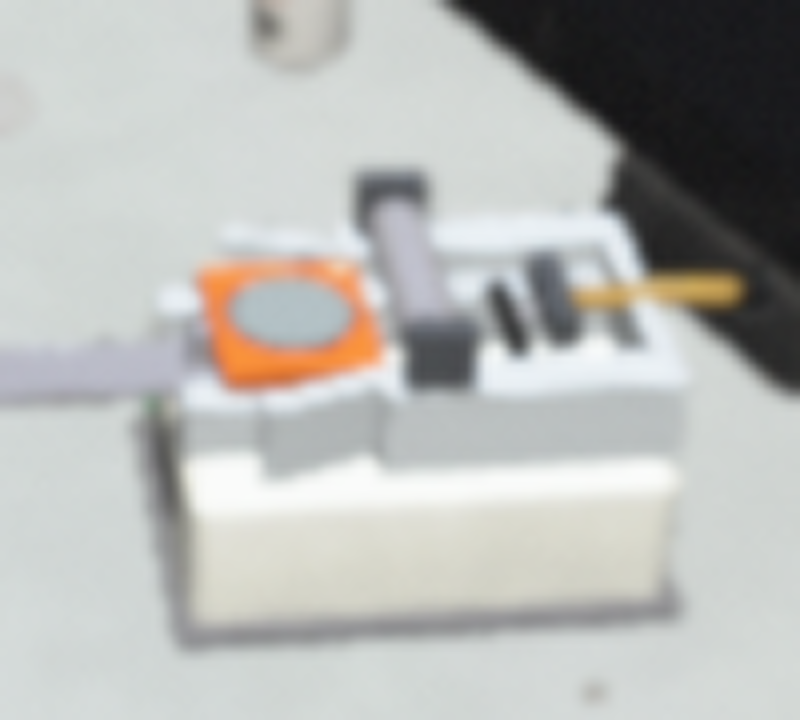

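>>> {"fn": "play_rows", "kwargs": {"moves": [255,1,0,0,0,255,2,0,0,0,255,3,0,0,0,255,4,0,0,0,255,5,0,0,0,255,6,0,0,0,255,7,0,0,0,255,8,0,0,0]}}

```text
time: 13.15
tool_pos: [501.6, -116.8, 80.2]
tcp_rot: [-3.141, 0.001, -0.113]
contact_force: [-4.4, 0.8, -2.3]
grip_width: 15.8
```

>>> {"fn": "play_rows", "kwargs": {"moves": [255,1,0,0,0,255,2,0,0,0,255,3,0,0,0,255,4,0,0,0]}}

```text
time: 13.48
tool_pos: [505.0, -117.1, 80.0]
tcp_rot: [-3.141, 0.002, -0.114]
contact_force: [-3.0, 1.0, -4.0]
grip_width: 15.7
```

>>> {"fn": "play_rows", "kwargs": {"moves": [255,1,0,0,0,255,2,0,0,0,255,3,0,0,0]}}

```text
time: 13.73
tool_pos: [508.8, -117.7, 80.2]
tcp_rot: [-3.141, 0.0, -0.114]
contact_force: [-2.6, -0.7, -3.4]
grip_width: 16.1
```

```bash
python3 - <<'E'
from h import *
o=push()
c=bot.capture("wrist"); crop(c,185,0,330,60,5,"w14.png")
c=bot.capture("side"); crop(c,260,190,360,280,8,"s14.png")
E
```

```text
t 13.73 s -151.56 lat 0.88  Fu -2.51 Fv -0.99 Fz -3.43 z 80.19 yaw -6.51 w 16.1 pitch 0.01 M [0.05 0.69 0.  ]
```

View pics/s14.png

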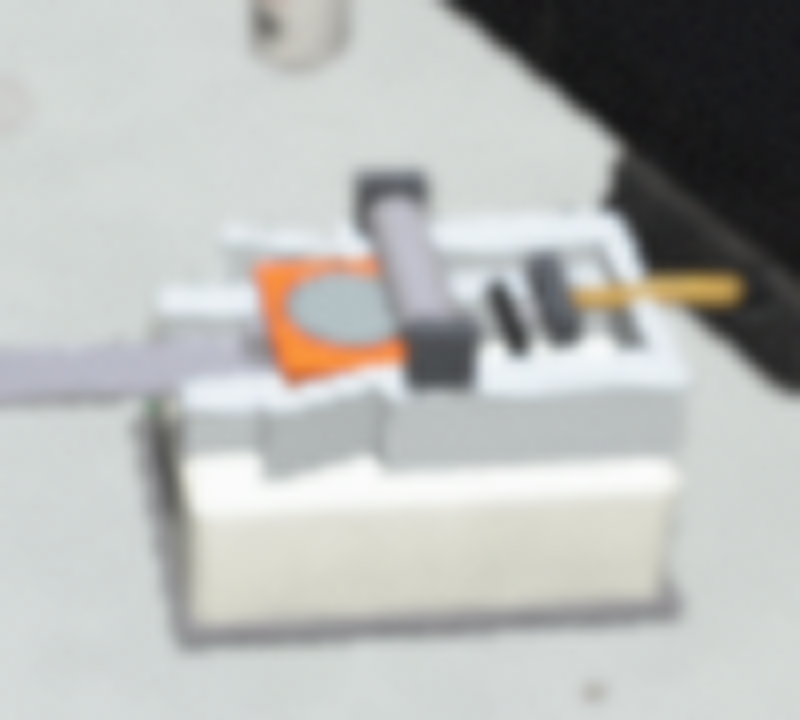

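>>> {"fn": "play_rows", "kwargs": {"moves": [255,1,0,0,0,255,2,0,0,0,255,3,0,0,0]}}

```text
time: 14.08
tool_pos: [511.8, -118.0, 80.3]
tcp_rot: [-3.141, 0.0, -0.114]
contact_force: [-2.4, 0.4, -4.1]
grip_width: 16.0
```

>>> {"fn": "play_rows", "kwargs": {"moves": [255,1,0,0,0,255,2,0,0,0,255,3,0,0,0]}}

```text
time: 14.33
tool_pos: [514.8, -118.4, 80.3]
tcp_rot: [-3.141, 0.0, -0.114]
contact_force: [-2.7, 0.0, -3.8]
grip_width: 16.1
```

>>> {"fn": "play_rows", "kwargs": {"moves": [255,1,0,0,0,255,2,0,0,0,255,3,0,0,0]}}

```text
time: 14.58
tool_pos: [517.8, -118.8, 80.3]
tcp_rot: [-3.142, -0.0, -0.114]
contact_force: [-3.0, -0.0, -4.4]
grip_width: 16.2
```

>>> {"fn": "play_rows", "kwargs": {"moves": [255,0.7,0,0,0,255,1.4,0,0,0,255,2,0,0,0]}}

```text
time: 14.83
tool_pos: [519.8, -119.0, 80.3]
tcp_rot: [-3.142, -0.0, -0.114]
contact_force: [-3.3, 0.9, -3.8]
grip_width: 15.8
```

>>> {"fn": "play_rows", "kwargs": {"moves": [255,0.7,0,0,0,255,1.4,0,0,0,255,2,0,0,0]}}

```text
time: 15.08
tool_pos: [521.7, -119.2, 80.3]
tcp_rot: [-3.142, -0.0, -0.114]
contact_force: [-1.5, -0.5, -3.8]
grip_width: 15.6
```

>>> {"fn": "play_rows", "kwargs": {"moves": [255,0.7,0,0,0,255,1.4,0,0,0,255,2,0,0,0]}}

```text
time: 15.33
tool_pos: [523.7, -119.4, 80.3]
tcp_rot: [-3.142, -0.0, -0.114]
contact_force: [-2.0, -0.2, -4.2]
grip_width: 16.1
```

>>> {"fn": "play_rows", "kwargs": {"moves": [255,0.7,0,0,0,255,1.4,0,0,0,255,2,0,0,0]}}

```text
time: 15.58
tool_pos: [525.7, -119.6, 80.3]
tcp_rot: [-3.142, -0.0, -0.114]
contact_force: [-2.6, 0.8, -3.8]
grip_width: 15.7
```

```bash
python3 - <<'E'
from h import *
o=push()
c=bot.capture("wrist"); crop(c,185,0,330,60,5,"w15.png")
c=bot.capture("side"); crop(c,260,190,360,280,8,"s15.png")
c=bot.capture("top"); crop(c,295,115,350,175,10,"t15.png")
E
```

```text
t 15.58 s -134.53 lat 0.83  Fu -2.71 Fv 0.52 Fz -3.82 z 80.30 yaw -6.51 w 15.7 pitch -0.00 M [ 0.06  0.76 -0.01]
```

View pics/s15.png

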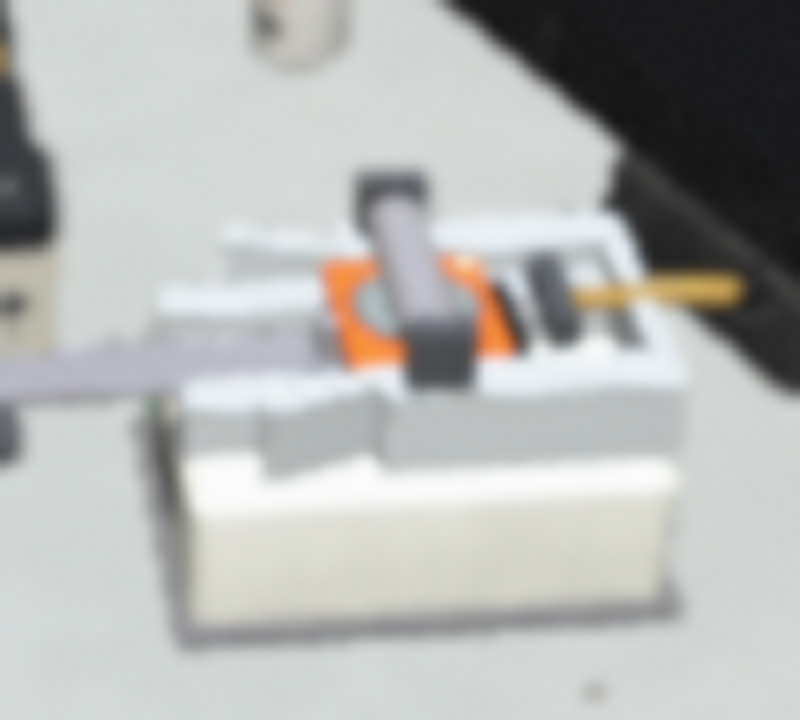

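View pics/t15.png

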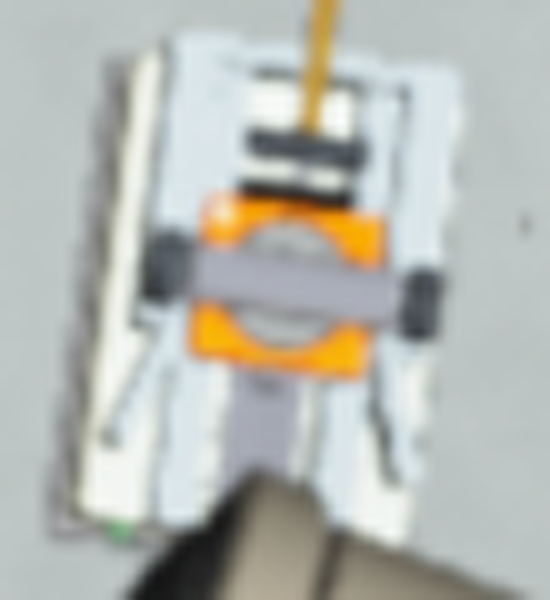

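>>> {"fn": "play_rows", "kwargs": {"moves": [255,0.5,0,0,0,255,1,0,0,0,255,1,0,0,0]}}

```text
time: 15.98
tool_pos: [526.5, -119.7, 80.3]
tcp_rot: [-3.142, 0.0, -0.114]
contact_force: [-3.1, 0.1, -3.1]
grip_width: 15.6
```

>>> {"fn": "play_rows", "kwargs": {"moves": [255,0.5,0,0,0,255,1,0,0,0,255,1,0,0,0]}}

```text
time: 16.23
tool_pos: [527.1, -119.7, 80.3]
tcp_rot: [-3.141, 0.001, -0.113]
contact_force: [-4.8, 0.3, -2.1]
grip_width: 15.6
```

>>> {"fn": "play_rows", "kwargs": {"moves": [255,0.5,0,0,0,255,1,0,0,0,255,1,0,0,0]}}

```text
time: 16.48
tool_pos: [527.6, -119.7, 80.1]
tcp_rot: [-3.141, 0.003, -0.113]
contact_force: [-6.9, 0.9, -1.4]
grip_width: 16.2
```

```bash
python3 -c "
from h import *
push()"
```

```text
t 16.48 s -132.72 lat 1.01  Fu -6.98 Fv 0.15 Fz -1.37 z 80.13 yaw -6.50 w 16.2 pitch 0.15 M [ 0.15  1.18 -0.  ]
```

>>> {"fn": "play_rows", "kwargs": {"moves": [255,0.5,0,0,0,255,1,0,0,0,255,1,0,0,0]}}

```text
time: 16.73
tool_pos: [528.0, -119.7, 80.0]
tcp_rot: [-3.141, 0.004, -0.113]
contact_force: [-8.5, 1.2, -0.6]
grip_width: 16.1
```

```bash
python3 -c "
from h import *
push()"
```

```text
t 16.73 s -132.26 lat 1.06  Fu -8.54 Fv 0.19 Fz -0.62 z 79.96 yaw -6.50 w 16.1 pitch 0.22 M [ 0.11  1.44 -0.01]
```

>>> {"fn": "play_rows", "kwargs": {"moves": [255,0.3,0,0,0,255,0.7,0,0,0,255,0.7,0,0,0,255,0.7,0,0,0]}}

```text
time: 17.07
tool_pos: [528.3, -119.7, 79.9]
tcp_rot: [-3.141, 0.005, -0.113]
contact_force: [-10.6, 1.2, 1.2]
grip_width: 15.9
```

```bash
python3 -c "
from h import *
push()
c=bot.capture('side'); crop(c,260,190,360,280,8,'s16.png')
push()"
```

```text
t 17.07 s -131.97 lat 1.09  Fu -10.65 Fv 0.02 Fz 1.19 z 79.94 yaw -6.50 w 15.9 pitch 0.27 M [ 0.05  1.62 -0.07]
t 17.12 s -131.96 lat 1.09  Fu -9.92 Fv -0.46 Fz -0.63 z 79.93 yaw -6.50 w 15.7 pitch 0.27 M [ 0.09  1.6  -0.03]
```

View pics/s16.png

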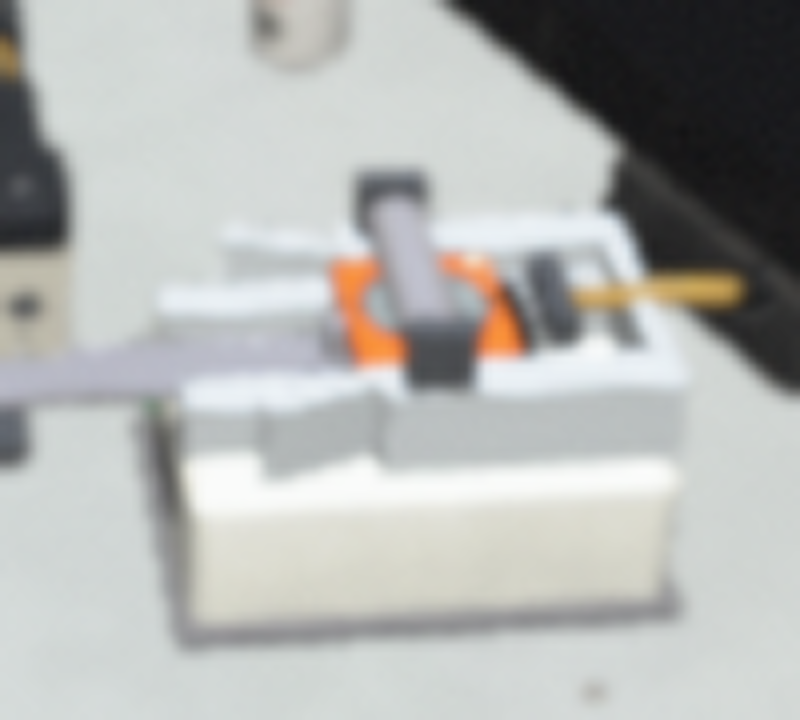

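>>> {"fn": "play_rows", "kwargs": {"moves": [255,0,0,0,0,255,0,0,0,0,255,0,0,0,0,255,0,0,0,0,255,0,0,0,0,255,0,0,0,0,255,0,0,0,0,255,0,0,0,0]}}

```text
time: 17.78
tool_pos: [528.3, -119.7, 79.9]
tcp_rot: [-3.141, 0.005, -0.113]
contact_force: [-10.3, 0.6, -0.4]
grip_width: 15.9
```

>>> {"fn": "play_rows", "kwargs": {"moves": [255,0,0,0,0,255,0,0,0,0,255,0,0,0,0,255,0,0,0,0]}}

```text
time: 18.12
tool_pos: [528.3, -119.7, 79.9]
tcp_rot: [-3.141, 0.005, -0.113]
contact_force: [-10.1, 0.6, -0.3]
grip_width: 16.2
```

```bash
python3 -c "
from h import *
push()"
```

```text
t 18.12 s -131.97 lat 1.09  Fu -10.10 Fv -0.53 Fz -0.29 z 79.92 yaw -6.50 w 16.2 pitch 0.27 M [ 0.16  1.58 -0.  ]
```

>>> {"fn": "play_rows", "kwargs": {"moves": [255,-0.5,0,0,0,255,-1,0,0,0,255,-2,0,0,0,255,-3,0,0,0,255,-4,0,0,0,255,-5,0,0,0,255,-6,0,0,0,255,-7,0,0,0]}}

```text
time: 18.78
tool_pos: [523.9, -119.6, 80.6]
tcp_rot: [3.141, -0.001, -0.114]
contact_force: [-0.9, 0.0, -3.5]
grip_width: 16.0
```

```bash
python3 -c "
from h import *
push()
c=bot.capture('side'); crop(c,260,190,360,280,8,'s17.png')
c=bot.capture('wrist'); crop(c,185,0,330,60,5,'w17.png')"
```

```text
t 18.78 s -136.41 lat 0.71  Fu -0.88 Fv -0.08 Fz -3.48 z 80.61 yaw -6.51 w 16.0 pitch -0.08 M [-0.03  0.21  0.  ]
```

View pics/s17.png

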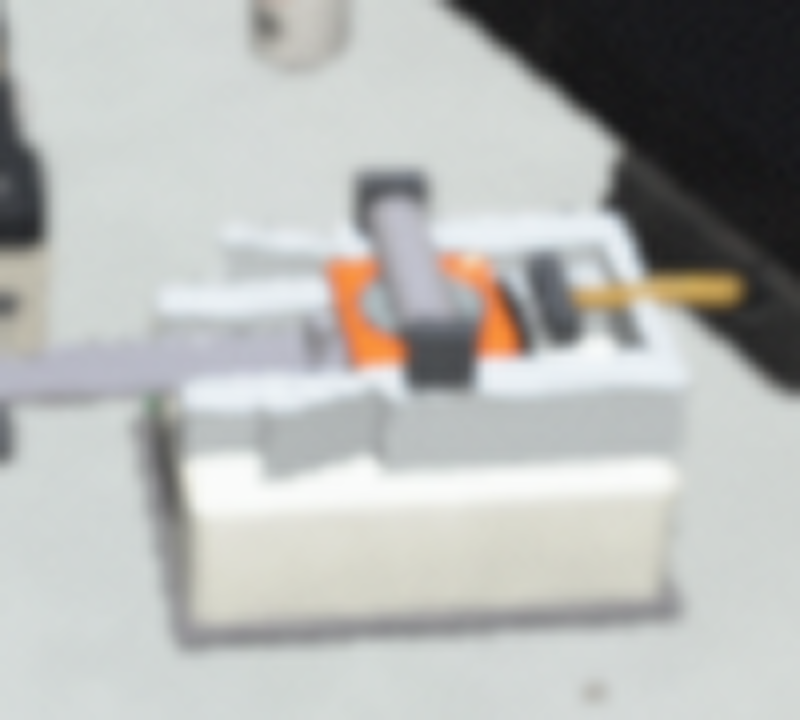

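View pics/w17.png

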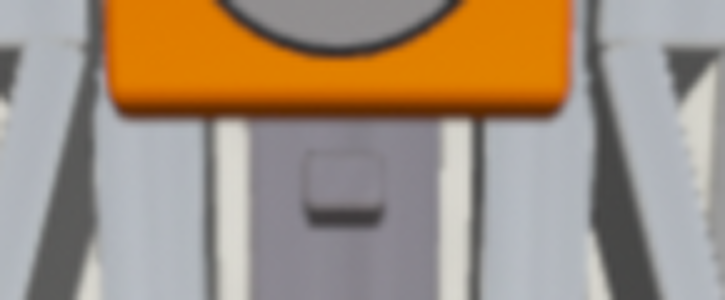

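>>> {"fn": "play_rows", "kwargs": {"moves": [255,-2,0,0,0,255,-5,0,0,0,255,-9,0,0,0,255,-14,0,0,0,255,-20,0,0,0,255,-26,0,0,0,255,-32,0,0,0,255,-38,0,0,0]}}

```text
time: 19.55
tool_pos: [484.9, -115.0, 80.3]
tcp_rot: [-3.141, 0.0, -0.114]
contact_force: [0.0, -0.0, -3.6]
grip_width: 16.0
```

>>> {"fn": "play_rows", "kwargs": {"moves": [255,-6,0,0,0,255,-12,0,0,0,255,-19,0,0,0,255,-27,0,0,0,255,-35,0,0,0,255,-42,0,0,0,255,-47,0,0,0,255,-50,0,0,0]}}

```text
time: 20.22
tool_pos: [435.1, -109.3, 80.3]
tcp_rot: [-3.141, 0.0, -0.114]
contact_force: [0.3, 0.6, -3.3]
grip_width: 15.8
```

```bash
python3 -c "
from h import *
push()
c=bot.capture('side'); crop(c,210,170,370,280,5,'s18.png')
c=bot.capture('top'); crop(c,295,115,350,175,10,'t18.png')
rel([486.4,174.4,115],-15.4)"
```

```text
t 20.22 s -225.74 lat 0.89  Fu 0.24 Fv 0.67 Fz -3.32 z 80.35 yaw -6.52 w 15.8 pitch 0.02 M [-0.03  0.22 -0.02]
t 20.32 pos [ 435.5 -109.4   80.4] yaw -6.52 tilt(r,p) -0.01 0.01 F [ 0.7  0.6 -3.3] w 15.8 | shift [  18.3 -287.7  -34.6] turn 8.88
```

View pics/s18.png

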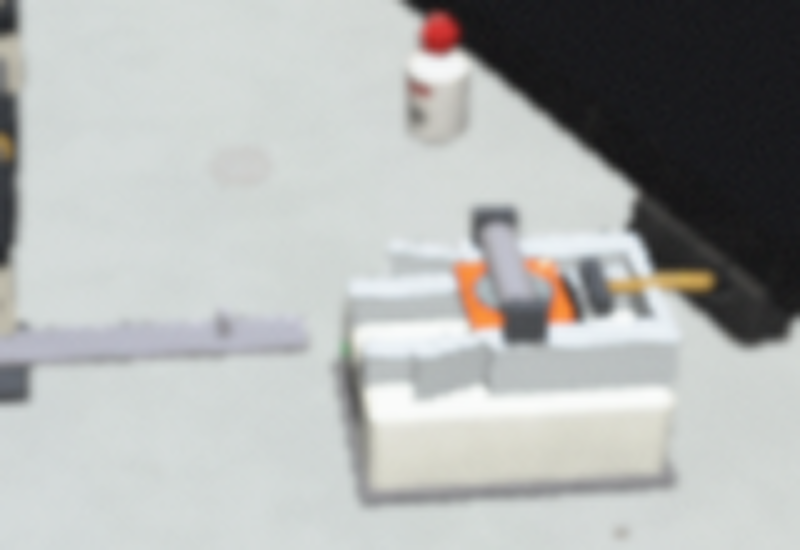

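View pics/t18.png

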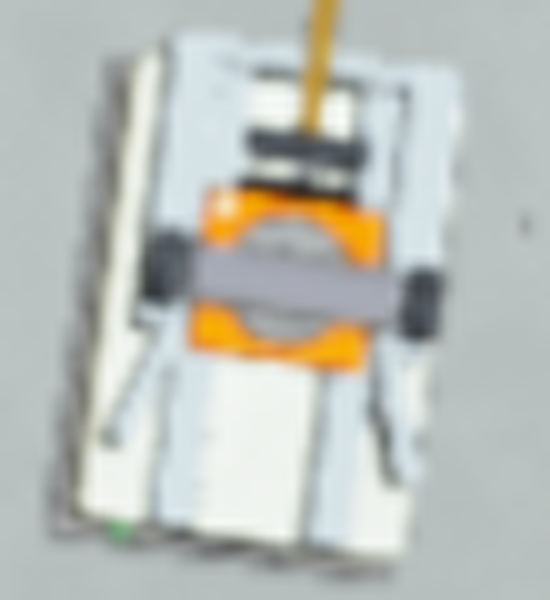

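>>> {"fn": "play_rows", "kwargs": {"moves": [255,0,-2,-4,0,255,1,-8,-9,0,255,2,-18,-16,0,255,3,-32,-24,0,255,4,-50,-30,0,255,5,-70,-34,0,255,6,-90,-35,0,255,7,-110,-35,0]}}

```text
time: 20.98
tool_pos: [456.1, 0.9, 116.5]
tcp_rot: [-3.141, -0.002, -0.113]
contact_force: [-0.0, -0.1, -3.6]
grip_width: 16.1
```

>>> {"fn": "play_rows", "kwargs": {"moves": [255,1,-20,0,0.5,255,3,-42,0,1.5,255,4,-64,0,3,255,6,-86,0,5,255,7,-108,0,6.5,255,8,-128,0,8,255,9,-144,0,8.7,255,10,-156,0,8.9]}}

```text
time: 21.65
tool_pos: [483.0, 155.6, 116.0]
tcp_rot: [-3.141, -0.001, -0.268]
contact_force: [0.8, -0.2, -2.9]
grip_width: 15.7
```

```bash
python3 -c "
from h import *
rel([486.4,174.4,115],-15.4)"
```

```text
t 21.65 pos [483.  155.6 116. ] yaw -15.35 tilt(r,p) -0.05 -0.04 F [ 0.8 -0.2 -2.9] w 15.7 | shift [ -1.7 -19.    1.1] turn 0.05
```

>>> {"fn": "play_rows", "kwargs": {"moves": [255,-1,-8,0,0,255,-1.5,-14,2,0,255,-1.7,-17,6,0,255,-1.7,-19,12,0,255,-1.7,-19,20,0,255,-1.7,-19,30,0,255,-1.7,-19,40,0,255,-1.7,-19,50,0]}}

```text
time: 22.32
tool_pos: [486.0, 171.2, 64.0]
tcp_rot: [3.141, 0.001, -0.27]
contact_force: [-0.4, 0.0, -3.1]
grip_width: 15.8
```

>>> {"fn": "play_rows", "kwargs": {"moves": [255,0,0,7,0,255,0,0,12,0,255,0,0,15,0,255,0,0,17,0,255,0,0,19,0,255,0,0,20,0,255,0,0,20,0]}}

```text
time: 22.9
tool_pos: [486.5, 171.8, 45.4]
tcp_rot: [-3.141, -0.0, -0.269]
contact_force: [0.9, -0.2, -3.0]
grip_width: 15.7
```

```bash
python3 -c "
from h import *
rel([486.4,174.4,39],-15.4)"
```

```text
t 22.90 pos [486.5 171.8  45.4] yaw -15.41 tilt(r,p) -0.01 -0.02 F [ 0.9 -0.2 -3. ] w 15.7 | shift [-0.8 -2.5  6.4] turn -0.01
```

>>> {"fn": "play_rows", "kwargs": {"moves": [255,0,0,1.5,0,255,0,0,3,0,255,0,0,4.2,0,255,0,0,5,0,255,0,0,5.6,0,255,0,0,6,0,255,0,0,6,0]}}

```text
time: 23.48
tool_pos: [486.4, 171.7, 39.3]
tcp_rot: [-3.142, 0.0, -0.269]
contact_force: [0.3, -0.3, -3.6]
grip_width: 15.9
```

>>> {"fn": "play_rows", "kwargs": {"moves": [255,0,0,0.3,0,255,0,0,0.6,0,255,0,0,0.6,0]}}

```text
time: 23.73
tool_pos: [486.4, 171.7, 39.0]
tcp_rot: [-3.141, -0.0, -0.269]
contact_force: [0.0, 0.2, 0.9]
grip_width: 15.9
```

>>> {"fn": "play_rows", "kwargs": {"moves": [200,0,0,0,0,180,0,0,0,0,120,0,0,0,0,60,0,0,0,0,0,0,0,0,0,0,0,0,0,0,0,0,0,0,0,0,0,0,0,0]}}

```text
time: 24.4
tool_pos: [486.4, 171.7, 38.7]
tcp_rot: [-3.142, -0.0, -0.269]
contact_force: [-0.5, -0.1, -0.0]
grip_width: 61.9
```

```bash
python3 -c "
from h import *
rel([486.4,174.4,160],-15.4)
c=bot.capture('wrist'); cv2.imwrite('pics/w20.png',c['color'][:,:,::-1])"
```

```text
t 24.40 pos [486.4 171.7  38.7] yaw -15.41 tilt(r,p) -0.00 -0.00 F [-0.5 -0.1 -0. ] w 61.9 | shift [  -0.7   -2.6 -121.3] turn -0.01
```

View pics/w20.png

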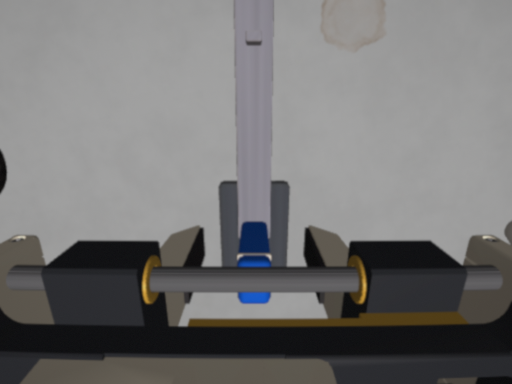

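Released cleanly: the grip stands at (254,265), centred between the open fingers, with the empty blade ahead of it. Next I back off upward.

>>> {"fn": "play_rows", "kwargs": {"moves": [0,0,0,0,0,0,0,0,-2,0,0,0,0,-8,0,0,0,0,-20,0,0,0,0,-40,0,0,0,0,-65,0,0,0,0,-95,0,0,0,0,-125,0]}}

```text
time: 25.12
tool_pos: [485.9, 171.6, 165.2]
tcp_rot: [3.141, 0.001, -0.269]
contact_force: [0.2, 0.7, -0.5]
grip_width: 91.7
```

>>> {"fn": "play_rows", "kwargs": {"moves": [0,0,0,-25,0,0,0,0,-45,0,0,0,0,-55,0,0,0,0,-60,0,0,0,0,-60,0,0,0,0,-60,0]}}

```text
time: 25.62
tool_pos: [485.9, 171.6, 222.8]
tcp_rot: [3.141, 0.001, -0.269]
contact_force: [-0.5, 0.2, 0.4]
grip_width: 91.8
```

```bash
python3 -c "
from h import *
rel([486.4,174.4,160],-15.4)
c=bot.capture('side'); cv2.imwrite('pics/s21.png',c['color'][:,:,::-1]); crop(c,260,190,360,280,8,'s21b.png')
c=bot.capture('top'); crop(c,170,80,370,270,4,'t21.png')"
```

```text
t 25.62 pos [485.9 171.6 222.8] yaw -15.41 tilt(r,p) -0.04 0.08 F [-0.5  0.2  0.4] w 91.8 | shift [-0.1 -2.9 62.8] turn -0.01
```

View pics/s21.png

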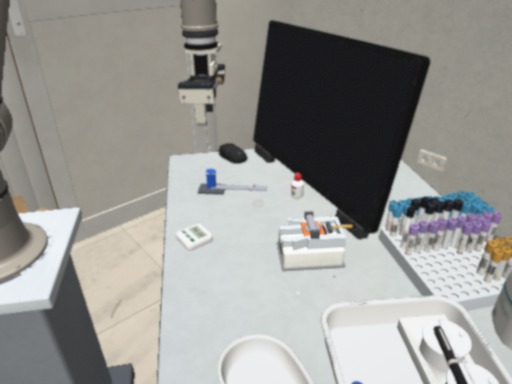

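View pics/s21b.png

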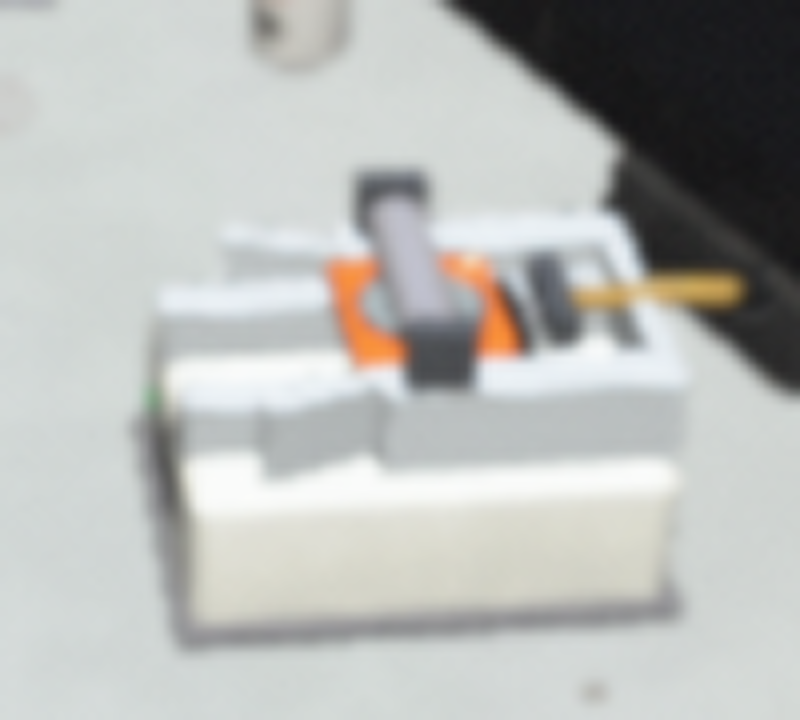

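View pics/t21.png

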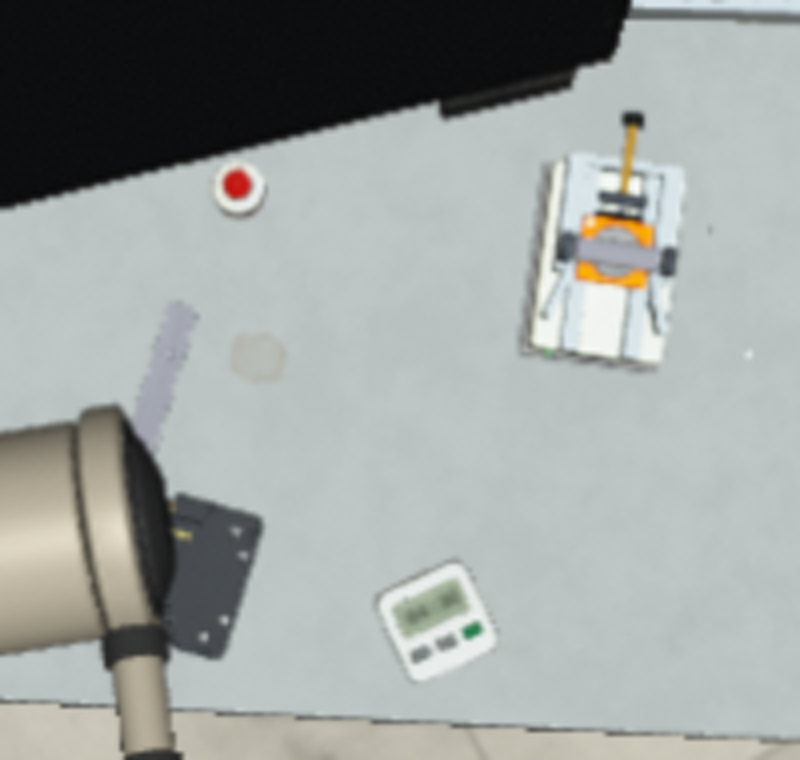

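The pictures show the holder at the rubber pad under the roller, the paddle upright at its old spot, and the timer and bottle where they were. I am handing it in.

```bash
python3 -c "
from h import *
print(bot.close_job())"
```

```text
the job is handed in; nothing more can be done
None
```

The job is done and handed in at about 26 s, well inside the 70 s limit.

- **Carry and loading:** I took the paddle by its grip and carried the holder level. I lowered it onto the two ledges at the mouth and pushed it under the roller. The highest push I read there was 4.4 N, then 2–3 N of drag.
- **End stop:** The push force rose at the rubber pad. I held it at about 10 N (9.9–10.7 N in the readings) for roughly 1 s.
- **Withdrawal:** I drew the blade out straight and stood the empty paddle back near its starting place. The gripper was open and well clear when I handed in.

**Last checks:** In the side and top pictures the holder sits against the pad under the roller, and it had not moved since the push. The paddle is upright, and the timer and bottle look untouched. The wrist force was back near zero.

**Disagreements:**
- The top camera put things about 1 mm in x and 2–3 mm in y away from the wrist camera and the arm's own position. I lined the blade up with the stage in the wrist picture instead.
- While pressing, the blade dipped about 0.3° and the vertical force shifted by about 3 N. Both went back to normal once I released the push.
- Drag read slightly above the stated 1–2 N; the force readings vary by up to about 1 N.

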